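# Sediment check at the tube incubator

## Robot

A 7-joint arm with a two-finger parallel gripper is mounted at the origin on a cart in front of the work surface, level with it; the furniture and walls round the work are solid. World frame = base frame: x ahead of the robot, y to its left, z up, the work surface at z = 0. Lengths are in mm, angles in rad, forces in N, time in s.
With the tool pointing down it reaches from about 400 to 900 mm from the base axis. Payload 5.5 kg.
Tool frame: the origin (TCP) lies midway between the tips of the shut fingers; the grasp point (between the pads) lies 19 mm behind it; z points along the fingers, y is the line along which they close (so a half turn about z gives the same grasp; the last joint's range is limited). The gripper opens to 85 mm and grips with 20 to 120 N. Pads are 22 mm wide; open, the fingers measure 114 mm over their backs; the gripper's body (76 mm by 85 mm) begins 54 mm behind the grasp point. The pads swing forward as they close: fully open they stand 13 mm farther back than shut.
Start: joints at [1.544, 0.501, -0.427, 1.55, 0.221, 1.138, -0.21], TCP at [185.778, -622.885, 231.31] pointing down, gripper open.
Joint ranges: [-2.88, 2.88], [-0.31, 2.03], [-1.54, 1.56], [0.2, 2.42], [-1.41, 4.55], [0.19, 2.02], [-2.57, 2.57]. Speed limits (rad/s): [2.57, 2.57, 3.14, 3.14, 3.14, 3.14, 3.14].

## Interface

Orientations are given as a 3x3 rotation matrix whose columns are the frame's x, y, z axes.
In Python, from bench import ctrl, status, get_image, calibration gives the robot as it stands (ctrl), with the cameras as plain functions and the readings (status).
- The arm moves only by the shell command python3 steer.py [OPENING] [FORCE], which reads ROWS from standard input. ROWS is a JSON list of rows, 1 to 8 of them, each of 6 numbers: dx, dy, dz in mm, then a rotation vector rx, ry, rz in rad; each row shifts and turns the commanded pose from where the row before left it, along the tool's axes as they then stand; what a row does not reach is not made up. A row lasts 1/12 s, in which the tool goes at most 41.7 mm and 0.125 rad, less where a joint would pass 70% of its speed; a pose out of reach is approached as far as the arm can. OPENING is the finger opening in mm, set as the command begins (- or left out keeps the last). The fingers move at their own pace and stop on an object; FORCE is the grip in N (left out, the last holds). Time passes only in rows, so rows that do not move let the fingers close. It prints the time, the measured TCP pose, the force, the opening and the grip force at its end. Input that does not fit is refused with a message, and nothing moves.
- status.state(): the state, without advancing time (a new reading comes with each control period).
- get_image(name): name is "side" or "top"; returns (picture, depth): 480x640x3 uint8, red, green, blue; 480x640 float32, mm along the optical axis (not along the pixel's ray), 0 where there is no reading.
- calibration(name): a dict with "vertical_fov" (degrees; the focal length in pixels is half the picture's height over the tangent of half this angle, whatever the lens; pixels are square), "cx", "cy" (the principal point, pixels), "extrinsics" (4x4, takes a point from world to camera coordinates). Camera axes: x right, y up, looking along -z (the intrinsics and any distortion apply to the point x, -y, -z); pixel columns grow to the right and rows downward; lengths in mm; the calibration is good to about 2 mm. A picture is of the moment at which its call begins. calibration takes no time and is no camera call.
- ctrl.sign_off(): hands the job in; it is judged then, once.
The state is a dict: "time_s": time; "joints": joint angles; "joint_velocities": joint speeds; "tau": joint torques, N m; "tcp_pos": TCP position; "tool_rot": TCP orientation; "ft_force": force on the tool from outside, world axes, zero at the start; "torque": the same for the moment, N m; "opening": finger opening in mm; "gripper_force": force on a finger pad.
Only numpy, scipy, OpenCV 4.12 (cv2) and the standard library are available. Lean on these libraries where they do the work, as an engineer would, in place of code of your own. Each camera call takes 0.05 s, during which the arm holds its last target. There are 200 camera calls.

## Task

Raise the incubator's stiff lid until it stands upright (a right angle to the bench, where its hinge holds it), so that its white lining makes a background for the samples. Then take the rack with the tubes in it (the other rack in there is empty) and lift it straight up out of its well, level so that the sediment is not stirred, and finish the program while still holding it, steady and level, directly over its well with its underside about 7 cm above the metal block. Leave the lid up, the tubes in their places, the empty rack in its well and the things round the incubator where they are.

Things in the scene. Friction and masses are not known exactly. Their poses are not given: they have to be found in the camera images.
- incubator: white bench incubator for tube racks, 208 x 282 mm, 85 mm high without its lid, fixed. Origin at the centre of its underside on the bench; x points to its back, where the lid is hinged, y to its left along wells and racks, z up. Its top is an aluminium block, surface at z = 0.085, with two slot wells along y; a rack stands in each, 26 mm of it above the block
- lid (a joint): lid angle, rad: 0 shut, 1.571 upright, 2.0 the stop; may start a little ajar. A hood 178 (x) x 252 x 82 mm high, 0.4 kg, over both racks, hinged along its lower rear edge. The hinge is stiff: 5 to 6 N at the handle raises it and it stays where it is left. Upright it stands wholly behind the hinge line, open side to the robot
- lid_handle (a point): grip point of the lid's pull grip, a flat bar 26 mm wide (incubator's y) and 16 mm thick that sticks out 54 mm from the middle of the lid's front face; pinch its sides, fingers closing along y: the point is 40 mm out, and the grip can turn between the fingers as the lid swings. Lid shut: 222 mm in front of the hinge line, 52 mm above it (137 mm above the bench); upright: 222 mm above, 52 mm behind
- lid_hinge (a point): middle of the lid's hinge line, which runs along the incubator's y at x = +0.096, z = 0.085 in the incubator's frame; does not move
- well_front (a point): centre of the mouth of the front well, at x = -0.043, z = 0.085 in the incubator's frame; the well is 28 x 210 mm and 34 mm deep, about 2.5 mm of play round a rack; axes as the incubator's
- well_rear (a point): centre of the mouth of the rear well, at x = +0.027, z = 0.085 in the incubator's frame; otherwise the same as the front well, 70 mm behind it
- loaded_rack: white ten-place tube rack with four tubes in it, in the front or the rear well (it varies). 23 mm wide (x), 205 mm long (y), 60 mm high, about 85 g, origin at the centre of its underside, z up. Grasp across its 23 mm width at mid length on the upper side rails (z = 0.048 to 0.060 in its frame); its four middle places, y = -40 to +40 mm, are empty
- tube_a: one of four capped round-bottomed sample tubes, about 16 mm across and 97 mm long, standing loose in the last place at the -y end of the loaded rack (y = -88.5 mm in the rack's frame), its cap 42 mm above the rack's top edge; origin at its foot, z up its length
- tube_b: one of four capped round-bottomed sample tubes, about 16 mm across and 97 mm long, standing loose in the third place from the -y end of the loaded rack (y = -49.5 mm in the rack's frame), its cap 42 mm above the rack's top edge; origin at its foot, z up its length
- tube_c: one of four capped round-bottomed sample tubes, about 16 mm across and 97 mm long, standing loose in the last place but one at the +y end of the loaded rack (y = +69.0 mm in the rack's frame), its cap 42 mm above the rack's top edge; origin at its foot, z up its length
- tube_d: one of four capped round-bottomed sample tubes, about 16 mm across and 97 mm long, standing loose in the last place at the +y end of the loaded rack (y = +88.5 mm in the rack's frame), its cap 42 mm above the rack's top edge; origin at its foot, z up its length
- empty_rack: the same kind of rack, empty, in the other well; origin at the centre of its underside
- timer: bystander: white bench timer, 72 x 64 x 20 mm, lying to the right of the incubator near the robot; origin at the centre of its underside
- specimen_cup: bystander: specimen cup with a white screw lid, 62 mm across, 70 mm high, to the right of the incubator; origin at the centre of its underside
- reagent_carton: bystander: small white reagent carton, 50 x 60 x 104 mm, standing to the left of the incubator; origin at the centre of its underside

How it is judged (in metres and radians):
On the way, in this order (a step that is already met when the one before it is completed fails the run):
1. the lid stands upright, within about 10 degrees (value of joint lid between 1.4 and 1.74 rad and z of loaded_rack in the frame of incubator below 0.06 m), for 0.3 s.
2. the loaded rack is lifted clear of the incubator with the lid still upright (value of joint lid between 1.4 and 1.74 rad and z of loaded_rack in the frame of incubator between 0.12 and 0.19 m and contact force between loaded_rack and incubator below 0.2 N), for 0.2 s.
At the end, for the whole second after the job is handed in: Lid at rest at 80 to 100 deg; loaded rack held by the fingers clear of the incubator, base 35 to 105 mm above the block, within 30 mm of its well's centre seen from above, level within 0.1 rad, turned under 0.15 rad, at rest; tubes seated in it; empty rack moved under 12 mm (all of step 2 and y of tube_a in the frame of loaded_rack between -0.0975 and -0.0795 m and z of tube_a in the frame of loaded_rack between -0.005 and 0.02 m and angle between each of tube_a, tube_b, tube_c, tube_d's own z axis and vertical below 0.25 rad and y of tube_b in the frame of loaded_rack between -0.0585 and -0.0405 m and z of tube_b in the frame of loaded_rack between -0.005 and 0.02 m and y of tube_c in the frame of loaded_rack between 0.06 and 0.078 m and z of tube_c in the frame of loaded_rack between -0.005 and 0.02 m and y of tube_d in the frame of loaded_rack between 0.0795 and 0.0975 m and z of tube_d in the frame of loaded_rack between -0.005 and 0.02 m and (horizontal distance between loaded_rack and well_front below 0.03 m or horizontal distance between loaded_rack and well_rear below 0.03 m) and horizontal distance between loaded_rack and empty_rack above 0.045 m and angle between loaded_rack's own z axis and vertical below 0.1 rad and angle between the y axis of loaded_rack and the y axis of incubator, either way round below 0.15 rad and linear speed of loaded_rack below 0.02 m/s and angular speed of loaded_rack below 0.15 rad/s and contact force between loaded_rack and the fingers above 2 N and velocity of joint lid between -0.05 and 0.05 rad/s and distance of empty_rack from where it was at the start of the episode below 0.012 m); the arm keeps its last pose, push and grip.
It fails at once if the loaded rack is tipped by more than 15 degrees (angle between loaded_rack's own z axis and vertical above 0.26 rad).
It fails at once if the empty rack is pulled out or shifted by more than 20 mm (distance of empty_rack from where it was at the start of the episode above 0.02 m).
It fails at once if a bystander (timer, specimen cup, reagent carton) is shifted by more than 20 mm (distance of any of timer, specimen_cup, reagent_carton from where it was at the start of the episode above 0.02 m).
It also fails if it takes over 54 s, if anything falls off the work surface, if the arm or the gripper's body presses on something with over 40 N, if the wrist force passes 120 N, or if a joint passes its speed limit or range.

## Working session

There is one attempt and no reset: what is moved stays moved. The work goes in short steps, Python scripts to look and compute and a shell command to move; the robot and the scene stay as the last step left them, time stands still between calls to the robot, and variables do not carry over. Pictures are saved under pics/ and viewed, at most 10 in all, crops included, and the job is handed in when it is done.

```bash
ls; mkdir -p pics
cat > h.py <<'E'
import numpy as np, cv2
from bench import ctrl, status, get_image, calibration
def cam(n):
    c=calibration(n); f=240/np.tan(np.radians(c["vertical_fov"])/2)
    return c,f,np.array(c["extrinsics"])
def cloud(n,depth):
    c,f,E=cam(n); v,u=np.mgrid[0:480,0:640]
    d=depth; P=np.stack([(u-c["cx"])/f*d,-(v-c["cy"])/f*d,-d,np.ones_like(d)],-1)
    W=P@np.linalg.inv(E).T; W=W[...,:3]; W[d<=0]=np.nan; return W
E
python3 - <<'E'
from h import *
for n in("side","top"):
    p,d=get_image(n); cv2.imwrite(f"pics/{n}0.png",p[...,::-1]); np.save(f"{n}0.npy",d); c=cam(n)[0]; print({k:v for k,v in c.items()})
s=status.state(); print(s["time_s"],s["tool_rot"],s["opening"])
E
```

```text
bench.py
pics
steer.py
{'vertical_fov': 51.22215061252024, 'cx': 323.7415245725355, 'cy': 244.47835162757517, 'extrinsics': array([[ 9.91505415e-01, -1.29435765e-01, -1.27826294e-02,
        -5.31921610e+02],
       [ 1.10691812e-01,  7.88128012e-01,  6.05476308e-01,
        -1.00810835e+02],
       [-6.82959408e-02, -6.01747970e-01,  7.95760671e-01,
        -9.36456541e+02],
       [ 0.00000000e+00,  0.00000000e+00,  0.00000000e+00,
         1.00000000e+00]])}
{'vertical_fov': 46.56075975611606, 'cx': 321.09436714334106, 'cy': 236.5689334327897, 'extrinsics': array([[ 2.19104964e-02, -9.99741663e-01,  6.04462118e-03,
        -3.01764274e+01],
       [ 9.83987031e-01,  2.26341631e-02,  1.76797108e-01,
        -5.49563400e+02],
       [-1.76888250e-01,  2.07411644e-03,  9.84228756e-01,
        -1.24771228e+03],
       [ 0.00000000e+00,  0.00000000e+00,  0.00000000e+00,
         1.00000000e+00]])}
0.1 [[ 9.58278254e-01  2.85836640e-01 -4.51463629e-04]
 [ 2.85836994e-01 -9.58276843e-01  1.64462422e-03]
 [ 3.74667198e-05 -1.70505263e-03 -9.99998546e-01]] 85.34637168832981
```

View pics/side0.png

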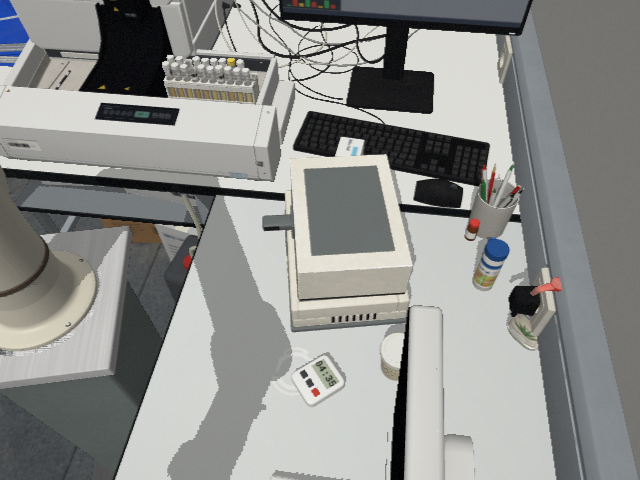

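View pics/top0.png

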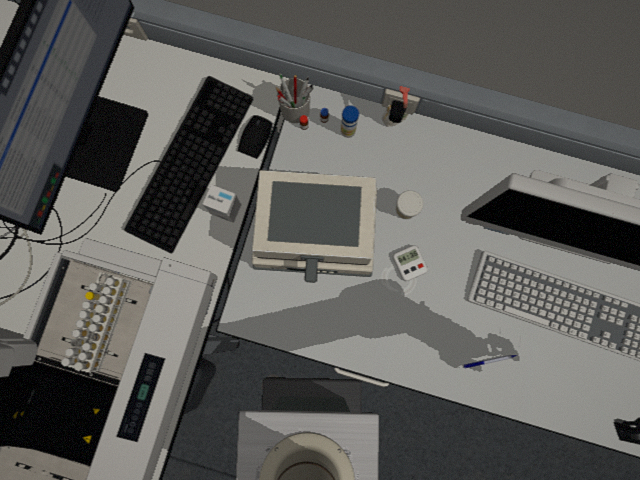

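The side view shows the incubator, with its grip pointing towards the robot at (277,222), the timer at (318,378) and the cup at (393,355). The top view shows the lid at (315,217), the grip tip at (311,275), the carton at (220,203), the cup at (409,204) and the timer at (410,262). The lid seems slightly ajar.

Run:
```python
from h import *
d=np.load("top0.npy"); W=cloud("top",d)
for n,(u,v) in dict(lidc=(315,215),grip=(311,275),grip2=(311,265),fr=(270,268),cup=(409,204),timer=(410,262),carton=(220,203),bench=(340,310),lt=(262,175),rt=(370,180),lf=(260,245),rf=(370,245)).items(): print(n,W[v,u].round(1))
R=W[165:262,240:385].reshape(-1,3); R=R[(R[:,2]>140)]
# plane fit
q=R.copy()
for _ in range(6):
    A=np.c_[q[:,:2],np.ones(len(q))]; k=np.linalg.lstsq(A,q[:,2],rcond=None)[0]
    r=R[:,2]-np.c_[R[:,:2],np.ones(len(R))]@k; q=R[abs(r)<4]
print("plane",k,len(q))
rect=cv2.minAreaRect(q[:,:2].astype(np.float32)); print("lid top",rect,cv2.boxPoints(rect).round(1).tolist())
G=W[255:290,295:330].reshape(-1,3); G=G[(G[:,2]>115)]
G=W[262:290,295:330].reshape(-1,3); G=G[(G[:,2]>110)]
print("grip",len(G),G.mean(0),G.min(0),G.max(0),cv2.minAreaRect(G[:,:2].astype(np.float32)))
B=W[240:290,240:385].reshape(-1,3); B=B[(B[:,2]>75)&(B[:,2]<95)]
print("body rim",len(B),cv2.minAreaRect(B[:,:2].astype(np.float32)),B[:,2].mean())
```

```text
lidc [nan nan nan]
grip [448.9   1.9 150.1]
grip2 [469.9   2.4 152.8]
fr [477.5 100.7  19.5]
cup [ 628.7 -220.2   65.2]
timer [ 499.8 -229.9   15.1]
carton [612.3 211.6 101. ]
bench [383.9 -66.3   2.4]
lt [661.  112.6 165.4]
rt [ 653.7 -119.6  171.2]
lf [507.3 110.  171.2]
rf [ 513.2 -120.9  167.1]
plane [-3.01281953e-02  1.94295236e-03  1.87014874e+02] 8866
lid top ((578.6563110351562, -3.4483795166015625), (252.1719970703125, 179.01556396484375), 87.47129821777344) [[483.70001220703125, -125.5], [662.5, -133.39999389648438], [673.5999755859375, 118.5999984741211], [494.79998779296875, 126.5]]
grip 251 [456.16029599   1.83952828 149.94246503] [434.62618389 -10.90756901 143.23396708] [477.12578627  15.12975528 154.71306348] ((455.74591064453125, 2.1557092666625977), (42.54862594604492, 25.550851821899414), 1.3295695781707764)
body rim 778 ((487.8262939453125, -3.8503265380859375), (69.804931640625, 279.578369140625), 7.190695762634277) 79.89594500650517
```

The lid fit is consistent: yaw ≈ -2.55°, ajar by 0.03 rad and top at 170 mm. That puts the hinge at (665, -7.3) and the grip point at (445, 2.5, 144). The grip's measured top (150 mm) and tip (434 mm) agree with this. Next I move above the grip.

```bash
python3 - <<'E'
from h import *
W=cloud("top",np.load("top0.npy")).reshape(-1,3)
W=W[(W[:,2]>100)&(W[:,1]<-150)&(W[:,0]<750)]; print(len(W), W.min(0),W.max(0))
E
echo '[[0, 0, 0, 0, 0, 0.112], [0, 0, 0, 0, 0, 0.112], [0, 0, 0, 0, 0, 0.11], [15, -20, 0, 0, 0, 0], [25, -30, 0, 0, 0, 0], [25, -30, 0, 0, 0, 0], [25, -30, 0, 0, 0, 0], [25, -30, 0, 0, 0, 0]]' | python3 steer.py 60
echo '[[25, -30, 0, 0, 0, 0], [25, -30, 0, 0, 0, 0], [20, -30, 0, 0, 0, 0], [5, -36, 0, 0, 0, 0], [5, -36, 0, 0, 0, 0], [5, -36, 0, 0, 0, 0], [3, -36, 0, 0, 0, 0], [0, 0, 0, 0, 0, 0]]' | python3 steer.py
python3 -c "
from h import *
s=status.state();print(s['tool_rot'],s['ft_force'],s['joints'])"
```

```text
12081 [ 153.74262964 -740.2233915   100.00758811] [ 749.96602484 -332.88430593  415.85612307]
time_s: 0.77
tcp_pos: [307.5, -486.4, 230.9]
tool_rot: [[0.999, -0.045, -0.0], [-0.045, -0.999, 0.001], [-0.0, -0.001, -1.0]]
ft_force: [1.9, -0.6, 0.7]
opening: 60.3
gripper_force: 0.0
time_s: 1.43
tcp_pos: [406.4, -250.1, 231.2]
tool_rot: [[0.999, -0.034, -0.001], [-0.034, -0.999, 0.003], [-0.001, -0.003, -1.0]]
ft_force: [-0.7, -0.4, -0.3]
opening: 59.9
gripper_force: 0.0
[[ 9.99406406e-01 -3.44457296e-02 -5.72991433e-04]
 [-3.44439493e-02 -9.99402508e-01  2.87086044e-03]
 [-6.71537957e-04 -2.84942022e-03 -9.99995715e-01]] [-0.67254127 -0.43900191 -0.2507621 ] [ 1.00834263  0.20092022 -0.57137968  1.96576293  0.1249082   1.01144949
 -1.22579773]
```

```bash
echo '[[4, -36, 0, 0, 0, 0.01], [4, -36, 0, 0, 0, 0], [4, -36, 0, 0, 0, 0], [4, -36, 0, 0, 0, 0], [4, -36, 0, 0, 0, 0], [4, -36, 0, 0, 0, 0], [4, -36, 0, 0, 0, 0], [0, 0, 0, 0, 0, 0]]' | python3 steer.py
python3 -c "
from h import *
s=status.state();R=np.array(s['tool_rot']);print(R,R.T@(np.array([445,2.5,122])-s['tcp_pos']))"
```

```text
time_s: 2.1
tcp_pos: [447.1, -0.4, 231.9]
tool_rot: [[0.999, -0.044, 0.002], [-0.044, -0.999, 0.003], [0.002, -0.003, -1.0]]
ft_force: [0.7, 0.7, 0.1]
opening: 60.4
gripper_force: 0.0
[[ 0.99901338 -0.04436775  0.00194213]
 [-0.04437352 -0.99901039  0.00303737]
 [ 0.00180544 -0.00312056 -0.9999935 ]] [ -2.40854824  -2.5060435  109.91549815]
```

```bash
echo '[[-1.5, -2.5, 22, 0, 0, 0], [0, 0, 22, 0, 0, 0], [0, 0, 22, 0, 0, 0], [0, 0, 22, 0, 0, 0], [0, 0, 22, 0, 0, 0], [0, 0, 0, 0, 0, 0]]' | python3 steer.py
echo '[[0, 0, 0, 0, 0, 0], [0, 0, 0, 0, 0, 0], [0, 0, 0, 0, 0, 0], [0, 0, 0, 0, 0, 0], [0, 0, 0, 0, 0, 0], [0, 0, 0, 0, 0, 0], [0, 0, 0, 0, 0, 0], [0, 0, 0, 0, 0, 0]]' | python3 steer.py 15 30
python3 - <<'E'
from h import *
h=np.array([665,85]); s=status.state(); print(s["tcp_pos"],s["ft_force"])
p,d=get_image("side"); cv2.imwrite("pics/s1.png",cv2.resize(p[130:350,200:460,::-1],None,fx=2,fy=2))
P=lambda t:np.array([-222*np.cos(t)+52*np.sin(t),222*np.sin(t)+52*np.cos(t)])
t=np.linspace(.03,1.6,25); Q=np.array([P(a) for a in t]); print(np.diff(Q,axis=0).round(1).tolist())
E
```

```text
time_s: 2.6
tcp_pos: [441.7, -5.8, 117.8]
tool_rot: [[0.999, -0.054, -0.007], [-0.054, -0.999, 0.001], [-0.007, -0.001, -1.0]]
ft_force: [-0.8, -0.6, -0.2]
opening: 59.8
gripper_force: 0.0
time_s: 3.27
tcp_pos: [445.6, 1.3, 122.8]
tool_rot: [[0.999, -0.049, 0.003], [-0.049, -0.999, 0.007], [0.002, -0.007, -1.0]]
ft_force: [-1.8, 19.6, -2.4]
opening: 25.6
gripper_force: 35.4
[445.62987623   1.34523265 122.78670859] [-1.79069536 19.61600841 -2.39396429]
[[4.3, 14.3], [5.2, 14.0], [6.1, 13.6], [7.0, 13.2], [7.9, 12.7], [8.7, 12.1], [9.4, 11.5], [10.2, 10.9], [10.9, 10.2], [11.5, 9.5], [12.1, 8.7], [12.6, 7.9], [13.1, 7.1], [13.6, 6.2], [13.9, 5.3], [14.3, 4.4], [14.5, 3.4], [14.7, 2.5], [14.8, 1.5], [14.9, 0.5], [14.9, -0.5], [14.8, -1.4], [14.7, -2.4], [14.5, -3.4]]
```

View pics/s1.png

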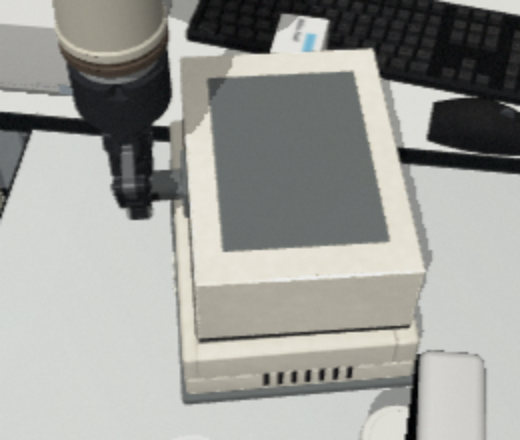

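The fingers hold the bar (opening 25.6 mm, the bar is 26 mm wide). I ease off the side force and swing the lid along its arc.

```bash
echo '[[0, -1.5, 0, 0, 0, 0], [2, 0, -7, 0, 0, 0], [2.3, 0, -7.3, 0, 0, 0], [5.2, 0, -14, 0, 0, 0], [6.1, 0, -13.6, 0, 0, 0]]' | python3 steer.py
echo '[[7, 0, -13.2, 0, 0, 0], [7.9, 0, -12.7, 0, 0, 0], [8.7, 0, -12.1, 0, 0, 0], [9.4, 0, -11.5, 0, 0, 0], [0, 0, 0, 0, 0, 0], [0, 0, 0, 0, 0, 0]]' | python3 steer.py
```

```text
time_s: 3.73
tcp_pos: [460.6, 0.8, 164.5]
tool_rot: [[0.999, -0.049, 0.001], [-0.049, -0.999, 0.006], [0.001, -0.006, -1.0]]
ft_force: [2.4, 14.6, -8.5]
opening: 25.5
gripper_force: 33.8
time_s: 4.23
tcp_pos: [494.2, -0.7, 215.5]
tool_rot: [[0.999, -0.049, 0.002], [-0.049, -0.999, 0.005], [0.002, -0.006, -1.0]]
ft_force: [-4.6, 13.0, 6.4]
opening: 25.7
gripper_force: 34.6
```

```bash
echo '[[10.2, -1, -10.5, 0, 0, 0], [10.9, 0, -10, 0, 0, 0], [11.5, 0, -9.5, 0, 0, 0], [12.1, 0, -8.7, 0, 0, 0], [12.6, 0, -7.9, 0, 0, 0], [13.1, 0, -7.1, 0, 0, 0], [0, 0, 0, 0, 0, 0]]' | python3 steer.py
echo '[[13.6, 0, -6.2, 0, 0, 0], [13.9, 0, -5.3, 0, 0, 0], [14.3, 0, -4.4, 0, 0, 0], [14.5, 0, -3.4, 0, 0, 0], [14.7, 0, -2.5, 0, 0, 0], [0, 0, 0, 0, 0, 0], [0, 0, 0, 0, 0, 0]]' | python3 steer.py
python3 - <<'E'
from h import *
s=status.state(); g=np.array(s["tcp_pos"])-16*np.array(s["tool_rot"])[:,2]*1.3
v=np.array([g[0]-665,g[2]-85]); print(np.hypot(*v), np.pi-np.arctan2(v[1],v[0])-np.arctan2(52,222))
E
```

```text
time_s: 4.82
tcp_pos: [565.4, -3.8, 269.7]
tool_rot: [[0.999, -0.049, 0.003], [-0.05, -0.999, 0.006], [0.003, -0.006, -1.0]]
ft_force: [-1.5, 9.5, 4.8]
opening: 25.6
gripper_force: 34.5
time_s: 5.4
tcp_pos: [636.3, -6.8, 291.2]
tool_rot: [[0.999, -0.049, 0.005], [-0.049, -0.999, 0.008], [0.004, -0.008, -1.0]]
ft_force: [2.4, 10.0, -0.8]
opening: 25.3
gripper_force: 34.6
228.8421896048009 1.2147316496309513
```

```bash
echo '[[14.8, 0, -1.5, 0, 0, 0], [14.9, 0, -0.5, 0, 0, 0], [14.9, 0, 0.5, 0, 0, 0], [14.8, 0, 1.4, 0, 0, 0], [14.7, 0, 2.4, 0, 0, 0], [8, 0, 1.7, 0, 0, 0], [0, 0, 0, 0, 0, 0], [0, 0, 0, 0, 0, 0]]' | python3 steer.py
python3 - <<'E'
from h import *
s=status.state(); g=np.array(s["tcp_pos"])-21*np.array(s["tool_rot"])[:,2]
v=np.array([g[0]-665,g[2]-85]); print(np.hypot(*v), np.pi-np.arctan2(v[1],v[0])-np.arctan2(52,222))
E
```

```text
time_s: 6.07
tcp_pos: [718.4, -10.4, 287.7]
tool_rot: [[0.999, -0.048, 0.006], [-0.048, -0.999, 0.009], [0.005, -0.009, -1.0]]
ft_force: [3.4, 10.6, 1.0]
opening: 25.2
gripper_force: 37.1
229.97852754771426 1.5745258007864134
```

Upright, at about 1.57 rad. I release the grip, rise clear and look.

```bash
echo '[[0, 0, 0, 0, 0, 0], [0, 0, 0, 0, 0, 0], [0, 0, 0, 0, 0, 0], [0, 0, 0, 0, 0, 0], [0, 0, -5, 0, 0, 0], [0, 0, -15, 0, 0, 0], [0, 0, -25, 0, 0, 0], [0, 0, -25, 0, 0, 0]]' | python3 steer.py 50
echo '[[-5, 0, -20, 0, 0, 0], [-20, 0, -10, 0, 0, 0], [-35, 0, 0, 0, 0, 0], [-35, 0, 0, 0, 0, 0], [-35, 0, 0, 0, 0, 0], [-35, 0, 0, 0, 0, 0], [-35, 0, 0, 0, 0, 0], [0, 0, 0, 0, 0, 0]]' | python3 steer.py
echo '[[-35, 0, 0, 0, 0, 0.1], [-35, 0, 0, 0, 0, 0], [-35, 0, 0, 0, 0, 0], [-35, 0, 0, 0, 0, 0], [-35, 0, 0, 0, 0, 0], [0, 0, 0, 0, 0, 0], [0, 0, 0, 0, 0, 0]]' | python3 steer.py
python3 - <<'E'
from h import *
for n in("side","top"):
    p,d=get_image(n); cv2.imwrite(f"pics/{n}2.png",p[...,::-1]); np.save(f"{n}2.npy",d)
E
```

```text
time_s: 6.73
tcp_pos: [716.2, -18.5, 354.5]
tool_rot: [[0.998, -0.055, -0.002], [-0.055, -0.998, -0.0], [-0.002, 0.0, -1.0]]
ft_force: [0.2, 0.5, 0.6]
opening: 49.9
gripper_force: 0.0
time_s: 7.4
tcp_pos: [511.0, -6.0, 384.4]
tool_rot: [[0.999, -0.053, -0.004], [-0.053, -0.999, -0.004], [-0.003, 0.004, -1.0]]
ft_force: [0.8, -0.0, 0.8]
opening: 50.0
gripper_force: 0.0
time_s: 7.98
tcp_pos: [343.2, 16.5, 385.3]
tool_rot: [[0.988, -0.154, 0.003], [-0.154, -0.988, -0.004], [0.004, 0.003, -1.0]]
ft_force: [0.2, -0.2, 0.2]
opening: 50.0
gripper_force: 0.0
```

View pics/side2.png

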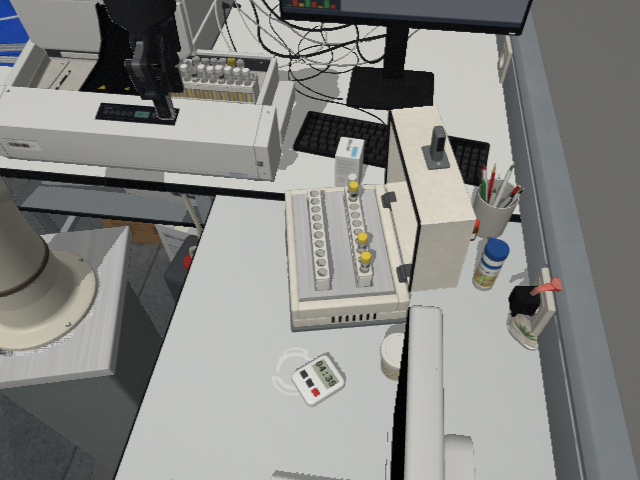

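View pics/top2.png

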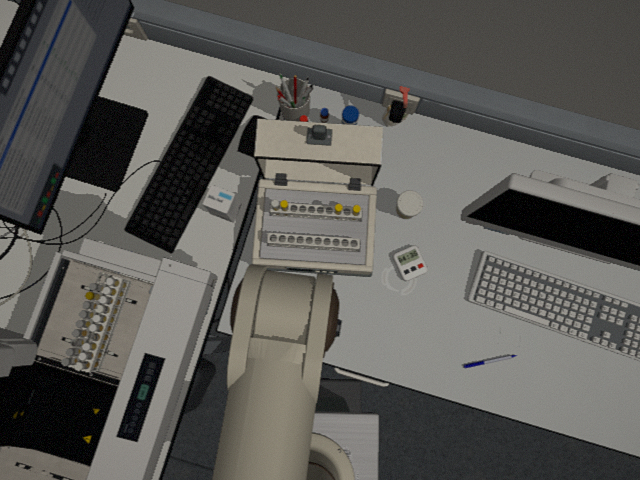

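The lid stands upright, with its grip on top at (435,150) in the side view and (319,133) in the top view. The loaded rack is in the rear well: in the top view its caps are at (275,205), (284,205), (338,209) and (357,211), while the empty front rack is at row 241. Next I measure the rear rack.

Run:
```python
from h import *
W=cloud("top",np.load("top2.npy")); o=np.array([665,-7.3]); X=np.array([.999,-.0445]);Y=np.array([.0445,.999])
for n,(r0,r1) in dict(rear=(190,230),front=(228,255)).items():
    R=W[r0:r1,255:375].reshape(-1,3); R=R[(R[:,2]>104)&(R[:,2]<119)]
    q=R[:,:2]-o; ix=q@X+96; iy=q@Y
    m=(ix>-70)&(ix<60); 
    print(n,m.sum(),R[m,2].mean(),np.percentile(ix[m],[1,5,50,95,99]),np.percentile(iy[m],[1,50,99]),cv2.minAreaRect(R[m,:2].astype(np.float32)))
    k=np.polyfit(iy[m],ix[m],1); print("slope",k)
W2=cloud("side",np.load("side2.npy")); R=W2[180:295,340:380].reshape(-1,3); R=R[(R[:,2]>104)&(R[:,2]<119)]
q=R[:,:2]-o; ix=q@X+96; iy=q@Y;m=(ix>0)&(ix<50); print("side",m.sum(),R[m,2].mean(),np.percentile(ix[m],[1,50,99]),np.percentile(iy[m],[1,50,99]),np.polyfit(iy[m],ix[m],1))
Q=W2.reshape(-1,3); Q=Q[np.isfinite(Q[:,0])]; q=Q[:,:2]-o; ix=q@X+96; iy=q@Y
m=(abs(iy)<110)&(ix>-75)&(ix<60)&(Q[:,2]>75)&(Q[:,2]<95); print("block z",np.median(Q[m,2]))
m=(abs(iy)<130)&(Q[:,2]>130)&(Q[:,2]<250)&(ix>60)&(ix<130); print("lid rim ix",np.percentile(ix[m],[2,10,50]))
```

```text
rear 541 112.72288774441347 [18.64274283 19.20413361 24.66449338 41.05145071 42.38738888] [-100.8548385    -2.16771472  100.24825326] ((599.672607421875, -4.352561950683594), (203.58470153808594, 24.2784423828125), 87.39461517333984)
slope [-3.51448301e-03  2.78426560e+01]
front 586 113.1829540352124 [-51.20943048 -50.8573358  -41.04938655 -28.34525017 -27.50874521] [-100.3081071     0.10576279  100.12247531] ((529.8160400390625, -1.03802490234375), (202.1560516357422, 24.40632438659668), 87.4266128540039)
slope [ 1.70956336e-03 -4.01071643e+01]
side 719 112.70295759287785 [15.79082506 22.52822186 38.79573309] [-103.47833177   -1.19257141   96.16929619] [2.99482363e-03 2.50377011e+01]
block z 84.68319297292408
lid rim ix [ 91.23031507  94.23782802 107.32701261]
```

```bash
echo '[[0, 0, 0, 0, 0, 0.12], [0, 0, 0, 0, 0, 0]]' | python3 steer.py 46
python3 -c "
from h import *
s=status.state();print(s['joints'].round(2) if hasattr(s['joints'],'round') else s['joints'])"
```

```text
time_s: 8.25
tcp_pos: [344.9, 16.5, 384.3]
tool_rot: [[0.962, -0.274, -0.0], [-0.274, -0.962, 0.001], [-0.001, -0.001, -1.0]]
ft_force: [-0.2, 0.6, -0.1]
opening: 46.1
gripper_force: 0.0
[ 0.74 -0.28 -0.67  1.99 -0.18  1.38 -1.73]
```

```bash
echo '[[30, -12, 0, 0, 0, 0], [30, -12, 0, 0, 0, 0], [30, -12, 0, 0, 0, 0], [0, 0, 0, 0, 0, 0]]' | python3 steer.py
python3 -c "
from h import *
s=status.state();print(s['joints'])"
echo '[[0, 0, 0, 0, 0, 0.1], [0, 0, 0, 0, 0, 0.1], [0, 0, 0, 0, 0, 0]]' | python3 steer.py
python3 -c "
from h import *
s=status.state();print(s['joints'])"
```

```text
time_s: 8.58
tcp_pos: [445.5, 26.6, 382.6]
tool_rot: [[0.963, -0.268, -0.001], [-0.268, -0.963, 0.008], [-0.003, -0.008, -1.0]]
ft_force: [-0.7, -0.9, -0.7]
opening: 45.8
gripper_force: 0.0
[ 7.29172303e-01 -1.83380315e-03 -8.30412255e-01  1.80901242e+00
 -9.89520189e-03  1.33403113e+00 -1.94121889e+00]
time_s: 8.83
tcp_pos: [440.8, 26.8, 383.5]
tool_rot: [[0.889, -0.457, -0.002], [-0.457, -0.889, 0.003], [-0.003, -0.002, -1.0]]
ft_force: [0.7, -0.7, -0.1]
opening: 46.2
gripper_force: 0.0
[ 0.73245904 -0.01447575 -0.83110986  1.81569985 -0.01399851  1.33731858
 -2.14103333]
```

```bash
echo '[[0, 0, 0, 0, 0, -0.12], [0, 0, 0, 0, 0, -0.12], [0, 0, 0, 0, 0, -0.12], [0, 0, 0, 0, 0, -0.12], [0, 0, 0, 0, 0, -0.12], [0, 0, 0, 0, 0, -0.12], [0, 0, 0, 0, 0, -0.12], [0, 0, 0, 0, 0, -0.12]]' | python3 steer.py
echo '[[0, 0, 0, 0, 0, -0.12], [0, 0, 0, 0, 0, -0.12], [0, 0, 0, 0, 0, -0.12], [0, 0, 0, 0, 0, -0.12], [0, 0, 0, 0, 0, -0.12], [0, 0, 0, 0, 0, -0.12], [0, 0, 0, 0, 0, -0.12], [0, 0, 0, 0, 0, -0.12]]' | python3 steer.py
echo '[[0, 0, 0, 0, 0, -0.08], [0, 0, 0, 0, 0, 0], [0, 0, 0, 0, 0, 0]]' | python3 steer.py
cat > go.py <<'E'
from h import *; import sys
from scipy.spatial.transform import Rotation as Ro
s=status.state();R=np.array(s['tool_rot']); a=np.radians(-2.55)
T=np.array([[-np.sin(a),np.cos(a),0],[np.cos(a),np.sin(a),0],[0,0,-1.]])
print("d",(R.T@(np.array([598,-4.3,float(sys.argv[1])])-s['tcp_pos'])).round(1),"rot",Ro.from_matrix(R.T@T).as_rotvec().round(3),np.round(s["joints"],2))
E
python3 go.py 250
```

```text
time_s: 9.5
tcp_pos: [440.5, 26.7, 384.1]
tool_rot: [[0.879, 0.477, -0.0], [0.477, -0.879, 0.001], [0.0, -0.001, -1.0]]
ft_force: [0.1, 0.9, -0.1]
opening: 46.0
gripper_force: 0.0
time_s: 10.17
tcp_pos: [440.5, 26.7, 384.1]
tool_rot: [[0.113, 0.994, -0.0], [0.994, -0.113, 0.001], [0.001, -0.0, -1.0]]
ft_force: [0.3, 0.3, 0.9]
opening: 45.7
gripper_force: 0.0
time_s: 10.42
tcp_pos: [440.4, 26.7, 384.1]
tool_rot: [[0.044, 0.999, -0.0], [0.999, -0.044, 0.001], [0.0, -0.0, -1.0]]
ft_force: [-1.5, -0.3, 0.6]
opening: 46.2
gripper_force: 0.0
d [-24.1 158.9 134. ] rot [-0. -0.  0.] [ 0.7  -0.02 -0.8   1.82 -0.01  1.34 -0.14]
```

```bash
echo '[[-4, 26, 22, 0, 0, 0], [-4, 27, 22, 0, 0, 0], [-4, 27, 22, 0, 0, 0], [-4, 27, 22, 0, 0, 0], [-4, 26, 22, 0, 0, 0], [-4, 26, 22, 0, 0, 0], [0, 0, 0, 0, 0, 0], [0, 0, 0, 0, 0, 0]]' | python3 steer.py
python3 go.py 89
```

```text
time_s: 11.08
tcp_pos: [597.6, -4.7, 249.0]
tool_rot: [[0.046, 0.999, -0.005], [0.999, -0.046, 0.002], [0.002, -0.006, -1.0]]
ft_force: [-1.1, 0.2, 0.5]
opening: 46.4
gripper_force: 0.0
d [1.0e-01 1.3e+00 1.6e+02] rot [-0.006 -0.002 -0.002] [ 0.53  0.46 -0.75  1.66  0.33  1.16 -0.36]
```

Alignment is good. I go down in two stages and check partway.

```bash
echo '[[0, 0, 20, 0, 0, 0], [0, 0, 20, 0, 0, 0], [0, 0, 20, 0, 0, 0], [0, 0, 20, 0, 0, 0], [0, 0, 20, 0, 0, 0], [0, 0, 10, 0, 0, 0], [0, 0, 0, 0, 0, 0], [0, 0, 0, 0, 0, 0]]' | python3 steer.py
python3 go.py 90
python3 - <<'E'
from h import *
p,d=get_image("side"); cv2.imwrite("pics/s3.png",cv2.resize(p[150:340,270:470,::-1],None,fx=3,fy=3))
E
```

```text
time_s: 11.75
tcp_pos: [598.1, -4.1, 143.3]
tool_rot: [[0.045, 0.999, 0.001], [0.999, -0.045, -0.0], [-0.0, 0.001, -1.0]]
ft_force: [0.5, 1.0, 0.7]
opening: 46.2
gripper_force: 0.0
d [-0.2 -0.2 53.3] rot [ 0.001  0.    -0.   ] [ 0.48  0.57 -0.7   1.76  0.43  0.97 -0.43]
```

View pics/s3.png

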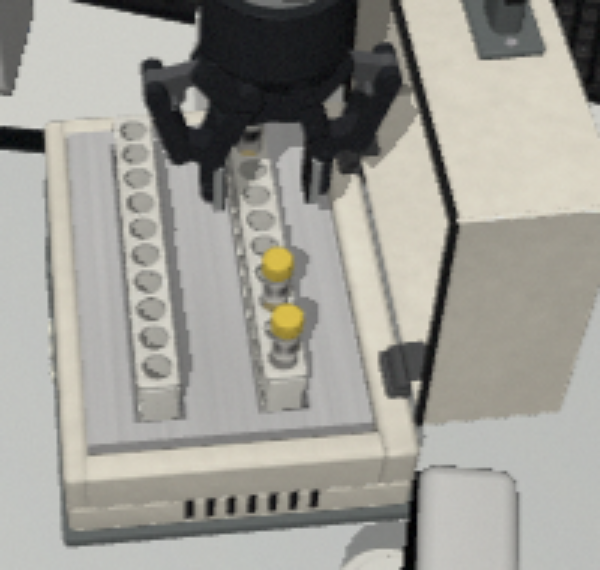

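The fingers, at crop pixels (215,200) and (317,195), straddle the rear rack at about column 262. The bar-free middle lies between them, clear of the caps. I go down and close.

```bash
echo '[[0, 0, 14, 0, 0, 0], [0, 0, 14, 0, 0, 0], [0, 0, 12, 0, 0, 0], [0, 0, 8, 0, 0, 0], [0, 0, 4, 0, 0, 0], [0, 0, 0, 0, 0, 0], [0, 0, 0, 0, 0, 0]]' | python3 steer.py
echo '[[0, 0, 0, 0, 0, 0], [0, 0, 0, 0, 0, 0], [0, 0, 0, 0, 0, 0], [0, 0, 0, 0, 0, 0], [0, 0, 0, 0, 0, 0], [0, 0, 0, 0, 0, 0], [0, 0, 0, 0, 0, 0], [0, 0, 0, 0, 0, 0]]' | python3 steer.py 12 40
python3 go.py 161
```

```text
time_s: 12.38
tcp_pos: [597.8, -4.1, 89.9]
tool_rot: [[0.045, 0.999, -0.001], [0.999, -0.045, 0.0], [0.0, -0.001, -1.0]]
ft_force: [0.7, -0.6, -0.3]
opening: 46.0
gripper_force: 0.0
time_s: 13.05
tcp_pos: [598.7, -4.2, 90.9]
tool_rot: [[0.045, 0.999, 0.002], [0.999, -0.045, -0.0], [0.0, 0.002, -1.0]]
ft_force: [0.8, 0.1, 6.3]
opening: 22.5
gripper_force: 40.2
d [ -0.1  -0.6 -70.1] rot [ 0.002 -0.    -0.   ] [ 0.45  0.64 -0.65  1.79  0.49  0.88 -0.47]
```

The rack is gripped (22.5 mm). I lift it gently by 104 mm.

```bash
echo '[[0, 0, -2, 0, 0, 0], [0, 0, -4, 0, 0, 0], [0, 0, -6, 0, 0, 0], [0, 0, -6, 0, 0, 0], [0, 0, -6, 0, 0, 0], [0, 0, -6, 0, 0, 0], [0, 0, -6, 0, 0, 0], [0, 0, -6, 0, 0, 0]]' | python3 steer.py - 50
echo '[[0, 0, -6, 0, 0, 0], [0, 0, -7, 0, 0, 0], [0, 0, -7, 0, 0, 0], [0, 0, -7, 0, 0, 0], [0, 0, -7, 0, 0, 0], [0, 0, -7, 0, 0, 0], [0, 0, -7, 0, 0, 0], [0, 0, -6, 0, 0, 0]]' | python3 steer.py
echo '[[0, 0, -4, 0, 0, 0], [0, 0, -2, 0, 0, 0], [0, 0, -1, 0, 0, 0], [0, 0, 0, 0, 0, 0], [0, 0, 0, 0, 0, 0], [0, 0, 0, 0, 0, 0], [0, 0, 0, 0, 0, 0], [0, 0, 0, 0, 0, 0]]' | python3 steer.py
python3 go.py 195
python3 - <<'E'
from h import *
p,d=get_image("side"); cv2.imwrite("pics/s4.png",cv2.resize(p[100:340,270:480,::-1],None,fx=2.4,fy=2.4))
W=cloud("side",d); o=np.array([665,-7.3]); X=np.array([.999,-.0445]);Y=np.array([.0445,.999])
Q=W.reshape(-1,3); Q=Q[np.isfinite(Q[:,0])]; ix=(Q[:,:2]-o)@X+96; iy=(Q[:,:2]-o)@Y
for lo,hi in((-106,-35),(35,106)):
    m=(iy>lo)&(iy<hi)&(ix>8)&(ix<46)&(Q[:,2]>205)&(Q[:,2]<225); print(lo,m.sum(),np.median(Q[m,2]),np.median(ix[m]))
E
```

```text
time_s: 13.72
tcp_pos: [598.0, -4.3, 133.0]
tool_rot: [[0.045, 0.999, 0.0], [0.999, -0.045, -0.0], [-0.0, 0.0, -1.0]]
ft_force: [0.2, 1.2, -1.6]
opening: 22.1
gripper_force: 49.2
time_s: 14.38
tcp_pos: [598.1, -4.3, 187.1]
tool_rot: [[0.045, 0.999, 0.0], [0.999, -0.045, 0.0], [0.0, 0.0, -1.0]]
ft_force: [-0.5, -0.0, -1.4]
opening: 22.5
gripper_force: 49.2
time_s: 15.05
tcp_pos: [597.8, -4.3, 192.9]
tool_rot: [[0.045, 0.999, -0.0], [0.999, -0.045, 0.0], [0.0, -0.0, -1.0]]
ft_force: [0.3, 0.8, -1.5]
opening: 22.0
gripper_force: 49.2
d [-0.   0.2 -2.1] rot [-0. -0. -0.] [ 0.51  0.52 -0.73  1.72  0.39  1.06 -0.39]
-106 351 215.59298149695576 20.769064744802563
35 40 214.21068253773507 30.411896092481108
```

View pics/s4.png

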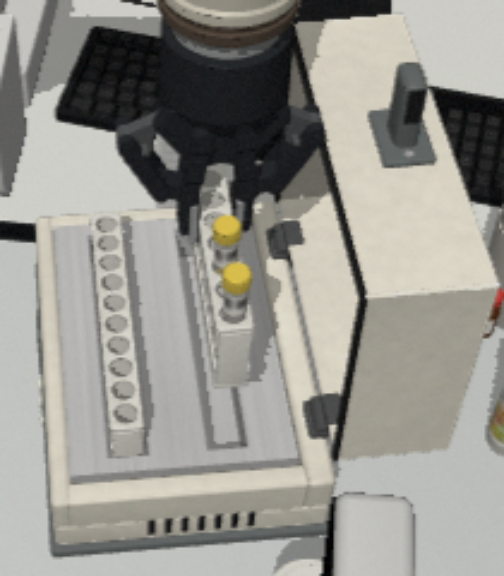

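The rack hangs level above the empty rear well, with its near end at crop pixel (230,350). Its top edge measures about 215 mm at both ends, so the underside is about 70 mm above the block. The tubes are seated and the lid is upright, so I hand in.

```bash
echo '[[0, 0, 0, 0, 0, 0], [0, 0, 0, 0, 0, 0], [0, 0, 0, 0, 0, 0], [0, 0, 0, 0, 0, 0]]' | python3 steer.py && python3 -c "
from bench import ctrl, status, get_image, calibration
print(ctrl.sign_off())"
```

```text
time_s: 15.43
tcp_pos: [598.0, -4.3, 193.2]
tool_rot: [[0.045, 0.999, 0.0], [0.999, -0.045, 0.0], [0.0, 0.0, -1.0]]
ft_force: [0.5, 1.0, -2.2]
opening: 22.2
gripper_force: 49.2
the job is handed in; nothing more can be done
None
```

Job handed in at 15.4 s (no verdict was returned): the lid is upright and the loaded rack is held level about 70 mm above the block over the rear well, with the empty rack still in its front well.

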